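# Set the roller pressure of a card press by the drag of a feeler

## Task

Set the roller pressure on the card press: take the feeler from the tray, slide its blade flat along the feed bed until its tip is well past the top roller, and turn the dial on top until the blade drags, so that drawing it takes a steady pull of about 6 N. Check the drag by sliding the nipped blade a little, do not crush it, and leave it lying nipped under the roller, tip past the roller and let go, for me to check; leave the other things on the table alone.

Things in the scene. Friction and masses are not known exactly. Their poses are not given: they have to be found in the camera images.
- press: Table-top roller press for cutting and embossing card, white housing 310 (x) x 210 (y) mm, fixed to the table. Origin: centre of its underside, below the roller; x is the feed direction, from the infeed end (-x, towards the robot) to the outfeed end. Two cheeks (x +-50, y 79 to 105 mm either side, 140 mm high) hold the top roller and carry the bridge.
- bed: The press's flat aluminium feed bed, 300 (x) x 132 (y) mm, its top 46 mm above the press's origin; 5 mm high side guides at y = +-69 mm. Origin: centre of its underside, 40 mm above the press's origin; axes as the press. The blade slides on its top and the roller's pressure goes through the blade into it.
- nip (a point): Point on the bed's top straight below the top roller's axis (press x = 0, y = 0); axes as the press. The steel roller, 44 mm diameter, 136 mm long, lies along y above it and does not turn. Its underside starts 5.8 to 13 mm above this point. It is sprung: once it rests on a blade, each mm of lowering presses about 4 N harder and adds about 3 N to the blade's drag.
- bridge (a point): Centre of the top of the press's bridge, 160 mm above the press's origin; the bridge is 74 (x) x 210 (y) mm. Below it, on the press's -y side, 75 mm up, a crank handle (not needed) sticks out to 183 mm from the middle, at x = 66 mm.
- dial_grip (a point): Black pressure dial on the bridge with an upright bar to grip: 46 mm long (x; white mark at its -x end), 14 thick, 38 high. Point: in the bar, 12 mm below its top, 196 mm above the press's origin. Stiff, stays where left. Turns 0 (bar along press x) to 2 rad clockwise from above (yaw falling), lowering the roller 6 mm per rad. At 0 the roller is 10 mm above the bed, +-3 mm through wear.
- feeler_handle (a point): Feeler, about 120 g: a flat steel blade 24 mm wide, 4 mm thick, with an aluminium handle 76 (x) x 18 (y) mm riveted on its rear end, top 42 mm above the blade's underside; it lies flat in the tray. Point: middle of the handle, 21 mm above the underside; +x to the blade's tip. Rightly nipped, sliding it takes about 6 N (4.5 to 7.5 N is right); loose, under 1 N.
- feeler_tip (a point): Middle of the front end of the feeler's blade, half-way through its thickness: 178 mm ahead (+x) of the handle's centre and 19 mm below it. +x points out of the tip.
- tray: Shallow wooden tool tray, 270 (x) x 170 (y) x 14 mm with 6 mm walls and floor, fixed to the table. Origin: centre of its underside.
- glue_mid (a point): Yellow glue bottle, 56 mm diameter, 150 mm tall, standing loose. Bystander. Point: on its axis, 75 mm up.
- pot_mid (a point): Empty white paste pot, 72 mm diameter, 95 mm tall, standing loose. Bystander. Point: on its axis, 47 mm up.
- brush_mid (a point): Paste brush, 190 mm long, lying loose. Bystander. Point: its middle.

How it is judged:
On the way, in this order (a step that is already met when the one before it is completed fails the run):
1. the feeler lies on the feed bed with its tip at least 10 mm past the roller's axis, let go (x of feeler_tip in the frame of press above 0.01 m and y of feeler_tip in the frame of press between -0.06 and 0.06 m and z of feeler_tip in the frame of press below 0.053 m and contact force between feeler and bed above 0.2 N and contact force between the fingers and feeler below 0.3 N), for 0.2 s.
2. the roller is brought down on the blade so that it nips it (the feeler, let go, bears on the bed with over 2.5 N) (x of feeler_tip in the frame of press above 0.003 m and y of feeler_tip in the frame of press between -0.06 and 0.06 m and z of feeler_tip in the frame of press below 0.053 m and contact force between feeler and bed above 2.5 N and contact force between the fingers and feeler below 0.3 N), for 0.2 s.
3. the fingers slide the nipped blade along under the roller (x of feeler_tip in the frame of press above 0.003 m and y of feeler_tip in the frame of press between -0.06 and 0.06 m and z of feeler_tip in the frame of press below 0.053 m and contact force between feeler and bed above 2 N and linear speed of feeler above 0.002 m/s and contact force between the fingers and feeler above 1 N), for 0.15 s.
At the end, for the whole second after the job is handed in: the feeler lies still and flat on the feed bed, let go, its tip at least 5 mm past the roller's axis, nipped so that it bears on the bed with 4 to 11 N (a drag of roughly 4.5 to 7.5 N) (x of feeler_tip in the frame of press above 0.005 m and y of feeler_tip in the frame of press between -0.06 and 0.06 m and z of feeler_tip in the frame of press below 0.053 m and contact force between feeler and bed between 4 and 11 N and linear speed of feeler below 0.005 m/s and angle between feeler_tip's own z axis and vertical below 0.05 rad); the robot touches nothing.
It fails at once if the roller crushes the feeler (over 22 N on the bed while the hand is off and away from it) (contact force between feeler and bed above 22 N and contact force between the fingers and feeler below 0.3 N and distance between the grasp point and feeler_handle above 0.06 m).
It fails at once if glue bottle, paste pot or brush is moved by over 20 mm (distance of any of glue_mid, pot_mid, brush_mid from where it was at the start of the episode above 0.02 m).
It also fails if it takes over 72 s, if anything falls off the work surface, if the arm or the gripper's body presses on something with over 40 N, if the wrist force passes 120 N, or if a joint passes its speed limit or range.

## Robot

A 7-joint arm with a two-finger parallel gripper is mounted at the origin on the work surface. World frame = base frame: x ahead of the robot, y to its left, z up, the work surface at z = 0. Lengths are in m, angles in rad, forces in N, time in s.
With the tool pointing down it reaches from about 0.4 to 0.85 m from the base axis. Payload 10.4 kg.
Tool frame: the origin (TCP) lies between the finger pads; the fingertips stand ahead of it and the grasp point (between the pads) lies 5 mm behind it (manip.tip_extent is the z of the fingertips in the tool frame, in m); z points along the fingers, y is the line along which they close (so a half turn about z gives the same grasp; the last joint's range is limited). The gripper opens to 85 mm and grips with 20 to 120 N. Pads are 22 mm wide; open, the fingers measure 114 mm over their backs; the gripper's body (76 mm by 85 mm) begins 54 mm behind the grasp point. The pads swing forward as they close: fully open they stand 13 mm farther back than shut.
Start: joints at [1.148, 0.332, -0.065, 1.46, 0.022, 1.35, -0.088], TCP at [0.243, -0.576, 0.211] pointing down, gripper open.
Joint ranges: [-2.6, 2.6], [-0.5, 2.12], [-1.47, 1.34], [0.16, 2.42], [-1.27, 4.41], [0.06, 2.06], [-2.6, 2.6]. Speed limits (rad/s): [2.22, 2.22, 2.79, 2.79, 3.14, 3.14, 3.14].

## Interface

Orientations are given as a unit quaternion [x, y, z, w].
In Python, from workcell import status, viewer, manip gives the robot as it stands.
- The arm moves only by the tool play_rows, never from a script. Its argument "plan" is one flat list of numbers, 7 for each row, row after row: the turn, a rotation vector about the tool's x, y, z in degrees, then the shift along the tool's x, y, z in m, then the opening, from 0 (shut) to 1 (fully open). In form: [ax, ay, az, dx, dy, dz, grip, ax, ay, az, dx, dy, dz, grip, ...]. A call has 1 to 20 rows; each row is the pose to reach, as a shift and turn from the pose commanded when the call began, along the tool's axes at that moment; what a row does not reach only later rows make up. A row lasts 1/8 s, in which the tool goes at most 62.5 mm and 10.7 degrees, less where a joint would pass 70% of its speed; a pose out of reach is approached as far as the arm can. A call with a gripper value outside its range is refused whole. The fingers move at their own pace and stop on an object; "squeeze" is the grip in N (left out, the last holds). Time passes only in rows, so rows that repeat a pose let the fingers close. It gives the time, the measured TCP pose, the force, the opening and the grip force at its end, in the units of the state.
- status.get_obs(): the state, without advancing time (a new reading comes with each control period).
- viewer.camera(name): name is "side" or "top"; returns the picture (384x512x3 uint8, red, green, blue); there is no depth.
- viewer.camera_model(name): a dict with "fx", "fy", "cx", "cy" (pixels), "R" (3x3) and "t" (3): a world point X has camera coordinates R X + t. Camera axes: x right, y down, z forward; pixel columns grow to the right and rows downward; lengths in m; the calibration is good to about 2 mm. A picture is of the moment at which its call begins. camera_model takes no time and is no camera call.
- manip.hand_in(): hands the job in; it is judged then, once.
The state is a dict: "clock": time; "joint_pos": joint angles; "joint_velocities": joint speeds; "tau": joint torques, N m; "position": TCP position; "ee_rot": TCP orientation; "ft_force": force on the tool from outside, world axes, zero at the start; "torque": the same for the moment, N m; "grip_width": opening from 0.0 (shut) to 1.0 (fully open); "grasp_force": force on a finger pad.
Only numpy, scipy, OpenCV 4.12 (cv2) and the standard library are available. Lean on these libraries where they do the work, as an engineer would, in place of code of your own. Each camera call takes 0.05 s, during which the arm holds its last target. There are 200 camera calls.

## Working session

There is one attempt and no reset: what is moved stays moved. The work goes in short steps, Python scripts to look and compute and a tool call to move; the robot and the scene stay as the last step left them, time stands still between calls to the robot, and variables do not carry over. Pictures are saved under pics/ and viewed, at most 10 in all, crops included, and the job is handed in when it is done.

Besides the shell and the picture viewer there is one more tool, called after "Call:" as name(argument=value, ...), one argument or row to a line, values as JSON. play_rows: Moves the arm, as the interface text tells. Its arguments: {"type":"object","properties":{"plan":{"type":"array","items":{"type":"number"}},"squeeze":{"type":"number"}},"required":["plan"]}

```bash
mkdir -p pics
python3 - <<'E'
from workcell import status, viewer, manip
import cv2, numpy as np
for n in("top","side"):
    im=viewer.camera(n); cv2.imwrite(f"pics/{n}0.png",im[:,:,::-1])
    m=viewer.camera_model(n); print(n,{k:np.round(v,4).tolist() for k,v in m.items()})
o=status.get_obs(); print(o, manip.tip_extent)
E
```

```text
top {'fx': 477.1583, 'fy': 477.1583, 'cx': 247.3721, 'cy': 195.1864, 'R': [[-0.0222, -0.9998, -0.0009], [-0.9902, 0.0221, -0.1382], [0.1382, -0.0022, -0.9904]], 't': [0.0008, 0.5799, 1.3766]}
side {'fx': 447.4267, 'fy': 447.4267, 'cx': 264.6737, 'cy': 196.4701, 'R': [[-0.7278, -0.6854, 0.0216], [-0.4546, 0.4587, -0.7635], [0.5135, -0.5655, -0.6454]], 't': [0.4101, 0.3707, 0.9961]}
{'clock': 0.1, 'joint_pos': array([ 1.14840338,  0.33279096, -0.0647314 ,  1.46085007,  0.02161461,
        1.34987751, -0.08848022]), 'joint_velocities': array([ 0.00102263, -0.00022563,  0.00076984, -0.00286928, -0.00086655,
       -0.00146092, -0.00032876]), 'tau': array([ 2.10466533e-03, -6.26745844e+01,  4.97231889e-02, -3.92431033e+01,
        1.63896242e-02,  7.03641650e-03,  2.22567871e-05]), 'position': array([ 0.24314056, -0.57538667,  0.21011011]), 'ee_rot': array([ 9.80079832e-01,  1.98602985e-01, -1.50759622e-04, -5.96064884e-04]), 'ft_force': array([-0.47086938,  0.2185659 ,  0.47722882]), 'torque': array([ 0.0117902 , -0.04082123, -0.01535514]), 'grasp_force': 0.0, 'grip_width': 0.9971641317983418} 0.014
```

Run:
```python
import cv2,numpy as np
a=[cv2.resize(cv2.imread(f"pics/{n}0.png"),(800,600),interpolation=cv2.INTER_CUBIC) for n in("top","side")]
for n,i in zip(("top","side"),a): cv2.imwrite(f"pics/{n}0b.png",i)
```

```text
(no output)
```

View pics/top0b.png

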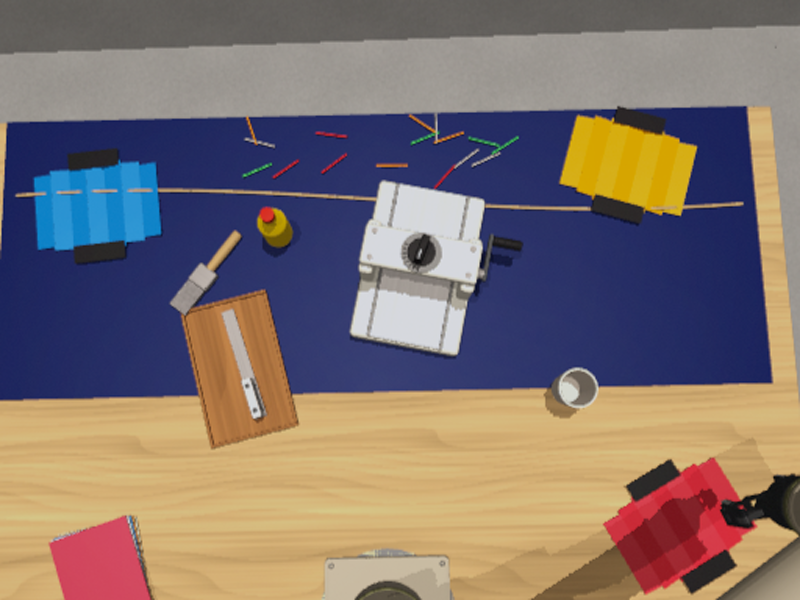

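View pics/side0b.png

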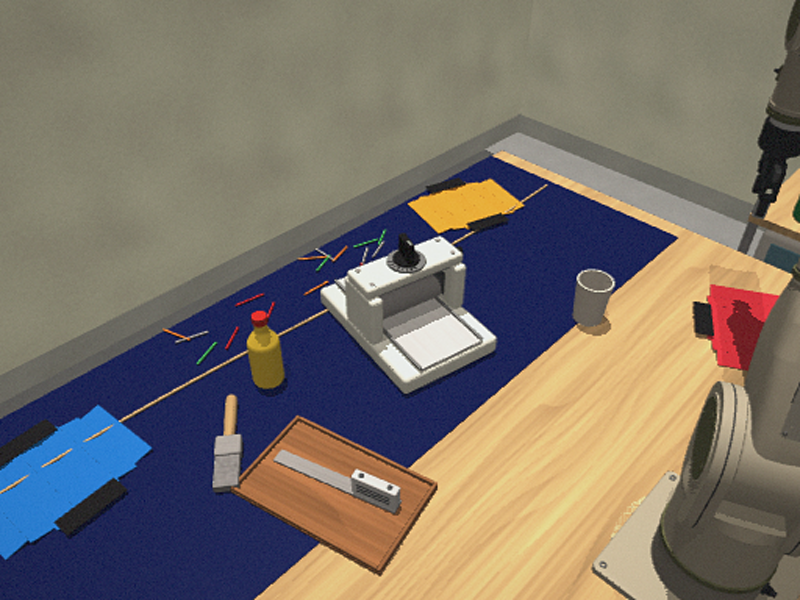

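The top view shows the press at about (420,270), the dial at (421,252) and the tray at (240,370), with the feeler handle at (252,398) and the tip at (230,312). The pot is at (575,388), the glue at (273,228) and the brush at (210,270). Next I'll zoom in for precise pixels.

```bash
cat > h.py <<'E'
import numpy as np
from workcell import status, viewer, manip
def ray(n,u,v,z):
    m=viewer.camera_model(n);R=np.array(m["R"]);t=np.array(m["t"])
    c=-R.T@t; d=R.T@np.array([(u-m["cx"])/m["fx"],(v-m["cy"])/m["fy"],1])
    return c+d*(z-c[2])/d[2]
def proj(n,X):
    m=viewer.camera_model(n);x=np.array(m["R"])@np.array(X)+np.array(m["t"])
    return np.array([m["cx"]+m["fx"]*x[0]/x[2],m["cy"]+m["fy"]*x[1]/x[2]])
E
python3 - <<'E'
import cv2,numpy as np
t=cv2.imread("pics/top0.png")
a=cv2.resize(t[110:235,220:320],(400,500),interpolation=cv2.INTER_CUBIC)
b=cv2.resize(t[180:290,110:200],(400,489),interpolation=cv2.INTER_CUBIC)
o=np.zeros((500,800,3),np.uint8);o[:,:400]=a;o[:489,400:]=b
cv2.imwrite("pics/zoom.png",o)
E
```

```text
(no output)
```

View pics/zoom.png

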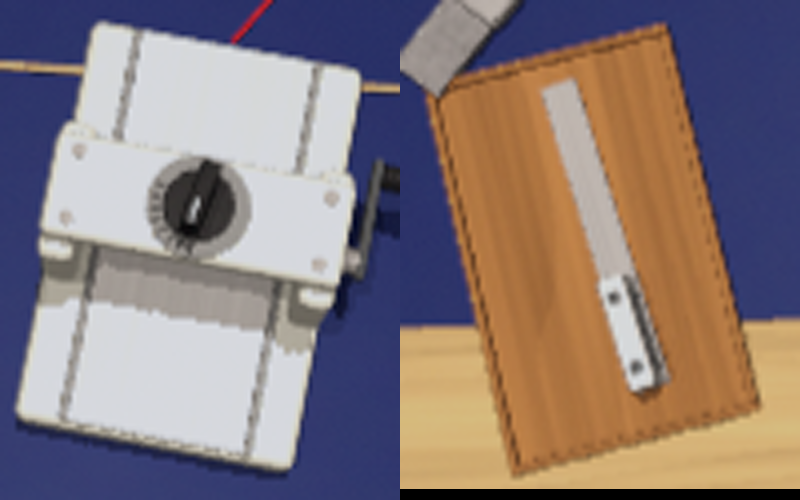

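```bash
cat > m.py <<'E'
from h import *
A=lambda u,v,z:ray("top",220+(u)/4-.4,110+v/4-.4,z)
B=lambda u,v,z:ray("top",110+(u-400)/4.444-.4,180+v/4.444-.4,z)
yaw=lambda d:np.degrees(np.arctan2(d[1],d[0]))
s=[A(*p,.161) for p in((80,150),(332,200),(320,265),(68,217))]
print("bridge",np.mean(s,0),yaw(s[0]-s[1])-90,yaw(s[0]-s[3]))
L=[A(62,413,.05),A(132,33,.05)];R=[A(250,455,.05),A(318,68,.05)]
print("guides",yaw(L[1]-L[0]),yaw(R[1]-R[0]),L,R)
d=[A(210,163,.208),A(192,236,.208)];print("dial",(d[0]+d[1])/2,yaw(d[0]-d[1]),np.linalg.norm(d[0]-d[1]))
t=[B(*p,.014) for p in((432,93),(667,27),(760,408),(515,475))]
print("tray",np.mean(t,0),yaw(t[0]-t[3]),yaw(t[1]-t[2]))
tip=(B(543,93,.01)+B(574,80,.01))/2
bl=(B(594,283,.01)+B(627,273,.01))/2
h=[B(*p,.048) for p in((598,285),(625,277),(655,386),(632,393))]
hc=np.mean(h,0);print("tip",tip,"hc",hc,yaw(tip-hc),np.linalg.norm((tip-hc)[:2]),"handleyaw",yaw(h[0]-h[3]),yaw(h[1]-h[2]),yaw(tip-bl))
for n,p in(("glue",(267,214,.15)),("pot",(577,381,.095)),("brush",(210,268,.01))):print(n,ray("top",p[0]/1.5625,p[1]/1.5625,p[2]))
for k,P in(("hc",hc),("dial",(d[0]+d[1])/2),("tip",tip),("bridge",np.mean(s,0))):print(k,proj("side",P)*1.5625)
E
python3 m.py
```

```text
bridge [ 0.65461292 -0.07464877  0.161     ] -12.763629021767173 -11.067043950611104
guides -11.466517757081927 -11.78086005876688 [array([0.5269468, 0.025075 , 0.05     ]), array([ 0.81361948, -0.03307478,  0.05      ])] [array([ 0.49304478, -0.11176788,  0.05      ]), array([ 0.78328796, -0.17230166,  0.05      ])]
dial [ 0.6503817 -0.0732272  0.208    ] -15.209097830360173 0.05068517687988018
tray [0.46815708 0.27243258 0.014     ] 12.947943179057921 13.49625395357003
tip [0.57907478 0.29744504 0.01      ] hc [0.40909458 0.24308766 0.048     ] 17.73357697541214 0.17846005784409674 handleyaw 17.674470026366603 15.51170456927909 15.36727548496752
glue [0.73293818 0.19748241 0.15      ]
pot [ 0.42637462 -0.35173429  0.095     ]
brush [0.66471982 0.33127122 0.01      ]
hc [377.71235676 481.90513043]
dial [408.71891132 240.69844291]
tip [279.2007034  454.65734694]
bridge [407.12929748 260.76661979]
```

```bash
cat >> h.py <<'E'
from scipy.spatial.transform import Rotation as Ro
def pose(yaw):  # tool z down, tool x at yaw deg
    c,s=np.cos(np.radians(yaw)),np.sin(np.radians(yaw))
    return Ro.from_matrix(np.array([[c,s,0],[s,-c,0],[0,0,-1]]))
def rows(wps,flat=True):
    o=status.get_obs();p=np.array(o["position"]);q=Ro.from_quat(o["ee_rot"])
    out=[]
    for x,y,z,yaw,g in wps:
        rv=(q.inv()*pose(yaw)).as_rotvec(degrees=True);d=q.inv().apply(np.array([x,y,z])-p)
        out+=[*(np.round(rv,1)+0),*(np.round(d,3)+0),g]
    print([float(a) for a in out])
P0=np.array([.654,-.074]);PY=-11.7
def press(x,y):
    c,s=np.cos(np.radians(PY)),np.sin(np.radians(PY))
    return P0+np.array([c*x-s*y,s*x+c*y])
def inpress(p):
    c,s=np.cos(np.radians(PY)),np.sin(np.radians(PY));d=np.array(p)[:2]-P0
    return np.array([c*d[0]+s*d[1],-s*d[0]+c*d[1]])
E
python3 - <<'E'
from h import *
w=[]
for i in range(1,21):
    f=i/20;a=np.radians(-67.1+f*97.8);r=.624+f*(.476-.624)
    w.append((r*np.cos(a),r*np.sin(a),.21,22.9+f*174.1,1))
rows(w[:10]);
E
```

```text
[-0.1, 0.0, -8.7, 0.052, -0.01, 0.0, 1.0, -0.1, 0.0, -17.4, 0.103, -0.024, 0.0, 1.0, -0.1, 0.0, -26.1, 0.152, -0.042, 0.0, 1.0, -0.1, 0.0, -34.8, 0.199, -0.065, 0.0, 1.0, -0.1, 0.0, -43.5, 0.243, -0.09, 0.0, 1.0, -0.1, 0.0, -52.2, 0.284, -0.119, 0.0, 1.0, -0.1, 0.0, -60.9, 0.322, -0.152, 0.0, 1.0, -0.1, 0.0, -69.6, 0.356, -0.186, 0.0, 1.0, -0.1, 0.0, -78.3, 0.387, -0.224, 0.0, 1.0, -0.1, -0.1, -87.0, 0.414, -0.263, 0.0, 1.0]
```

Call:
play_rows(
  plan=[0,0,-8.7,0.052,-0.01,0,1,0,0,-17.4,0.103,-0.024,0,1,0,0,-26.1,0.152,-0.042,0,1,0,0,-34.8,0.199,-0.065,0,1,0,0,-43.5,0.243,-0.09,0,1,0,0,-52.2,0.284,-0.119,0,1,0,0,-60.9,0.322,-0.152,0,1,0,0,-69.6,0.356,-0.186,0,1,0,0,-78.3,0.387,-0.224,0,1,0,0,-87,0.414,-0.263,0,1],
)

```text
clock: 1.35
position: [0.5225, -0.1706, 0.2105]
ee_rot: [0.572, 0.82, -0.0, -0.0]
ft_force: [-0.0, -0.6, -0.1]
grip_width: 0.998
grasp_force: 0.0
```

Run:
```python
from h import *
o=status.get_obs();print(o["joint_pos"],o["position"],o["ee_rot"])
p=o["position"];a0=np.arctan2(p[1],p[0]);r0=np.hypot(p[0],p[1])
x=pose(0); m=Ro.from_quat(o["ee_rot"]).as_matrix();y0=np.degrees(np.arctan2(m[1,0],m[0,0]));print(y0)
w=[]
a1,r1=np.arctan2(.243,.409),np.hypot(.409,.243)
for i in range(1,12):
    f=i/11;a=a0+f*(a1-a0);r=r0+f*(r1-r0)
    w.append((r*np.cos(a),r*np.sin(a),.21-.09*f**3,y0+f*(197-y0),1))
w+=[(.409,.243,.12,197,1)]
rows(w)
```

```text
[ 0.70681492  0.20985388 -0.54121002  1.63981387  0.11077264  1.3231052
  0.50073201] [ 0.52245302 -0.17058033  0.21048383] [ 5.72090414e-01  8.20190532e-01 -2.14322682e-05 -2.22067540e-04]
110.20774384692622
[0.0, 0.0, -7.9, 0.038, 0.019, 0.001, 1.0, 0.0, 0.0, -15.8, 0.077, 0.036, 0.001, 1.0, 0.0, 0.0, -23.7, 0.117, 0.049, 0.002, 1.0, 0.0, 0.0, -31.6, 0.157, 0.058, 0.005, 1.0, 0.0, 0.0, -39.5, 0.197, 0.064, 0.009, 1.0, 0.0, 0.0, -47.3, 0.238, 0.067, 0.015, 1.0, 0.0, 0.0, -55.2, 0.277, 0.067, 0.024, 1.0, 0.0, 0.0, -63.1, 0.316, 0.064, 0.035, 1.0, 0.0, 0.0, -71.0, 0.354, 0.058, 0.05, 1.0, 0.0, 0.0, -78.9, 0.392, 0.048, 0.068, 1.0, 0.0, 0.0, -86.8, 0.427, 0.036, 0.091, 1.0, 0.0, 0.0, -86.8, 0.427, 0.036, 0.091, 1.0]
```

Call:
play_rows(
  plan=[0,0,-7.9,0.038,0.019,0.001,1,0,0,-15.8,0.077,0.036,0.001,1,0,0,-23.7,0.117,0.049,0.002,1,0,0,-31.6,0.157,0.058,0.005,1,0,0,-39.5,0.197,0.064,0.009,1,0,0,-47.3,0.238,0.067,0.015,1,0,0,-55.2,0.277,0.067,0.024,1,0,0,-63.1,0.316,0.064,0.035,1,0,0,-71,0.354,0.058,0.05,1,0,0,-78.9,0.392,0.048,0.068,1,0,0,-86.8,0.427,0.036,0.091,1,0,0,-86.8,0.427,0.036,0.091,1],
)

```text
clock: 2.85
position: [0.4079, 0.243, 0.1184]
ee_rot: [-0.148, 0.989, -0.0, -0.001]
ft_force: [-0.4, 1.2, 0.8]
grip_width: 0.998
grasp_force: 0.0
```

Run:
```python
from h import *
import cv2
o=status.get_obs();print(o["joint_pos"],o["position"],o["ee_rot"])
s=viewer.camera("side")[:,:,::-1];cv2.imwrite("pics/s1.png",cv2.resize(s[230:384,120:320],(800,600)))
rows([(.409,.243,.08,197,1),(.409,.243,.05,197,1),(.409,.243,.028,197,1)])
```

```text
[ 0.30060118  0.19716024 -1.00125935  1.91810998  0.18247683  1.12534892
  1.09697135] [0.40790225 0.24296112 0.11838723] [-1.48293049e-01  9.88942426e-01 -1.45346387e-04 -1.42460928e-03]
[0.0, -0.1, -0.2, 0.0, 0.001, 0.039, 1.0, 0.0, -0.1, -0.2, 0.0, 0.001, 0.069, 1.0, 0.0, -0.1, -0.2, 0.0, 0.001, 0.091, 1.0]
```

View pics/s1.png

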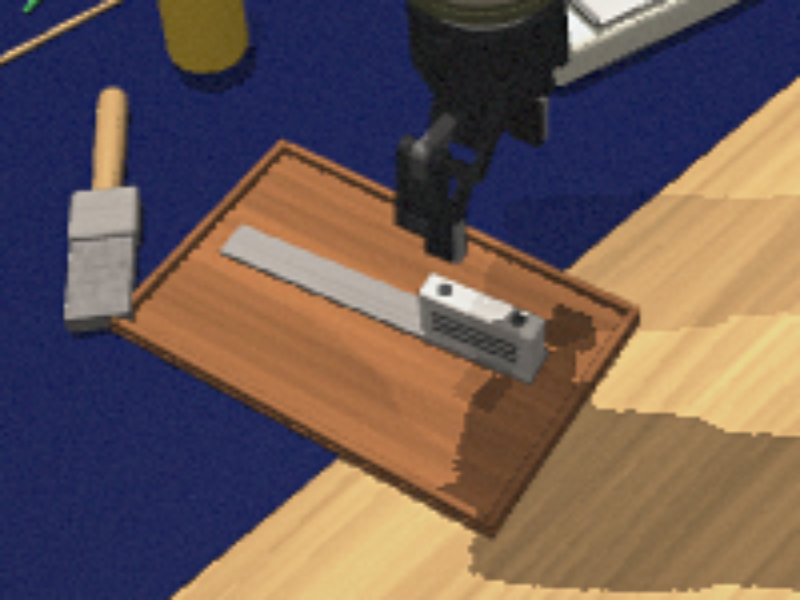

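The gripper sits above the handle, whose top centre is at crop (480,300). That matches the prediction, so I'm descending to grasp.

Call:
play_rows(
  plan=[0,0,0,0,0.001,0.045,1,0,0,0,0,0.001,0.075,1,0,0,0,0,0.001,0.091,1,0,0,0,0,0.001,0.091,1,0,0,0,0,0.001,0.091,0,0,0,0,0,0.001,0.091,0,0,0,0,0,0.001,0.091,0,0,0,0,0,0.001,0.091,0,0,0,0,0,0.001,0.091,0,0,0,0,0,0.001,0.091,0,0,0,0,0,0.001,0.091,0,0,0,0,0,0.001,0.05,0,0,0,0,0,0.001,0.0,0,0,0,0,0,0.001,-0.02,0,0,0,0,0,0.001,-0.02,0],
  squeeze=60,
)

```text
clock: 4.78
position: [0.4114, 0.2427, 0.141]
ee_rot: [-0.145, 0.989, -0.0, 0.001]
ft_force: [-0.9, 0.7, -0.2]
grip_width: 0.002
grasp_force: 0.0
```

Run:
```python
from h import *
import cv2
o=status.get_obs();p=o["position"];print(p,o["ee_rot"],o["grip_width"],o["grasp_force"])
s=viewer.camera("side")[:,:,::-1];t=viewer.camera("top")[:,:,::-1]
out=np.zeros((600,800,3),np.uint8)
out[:,:400]=cv2.resize(s[180:330,130:230],(400,600));out[:,400:]=cv2.resize(t[170:290,120:200],(400,600))
cv2.imwrite("pics/c2.png",out)
```

```text
[0.41135632 0.24269285 0.14104092] [-1.45087012e-01  9.89417795e-01 -5.42370279e-05  1.47759212e-03] 0.0020613628543599155 0.0
```

View pics/c2.png

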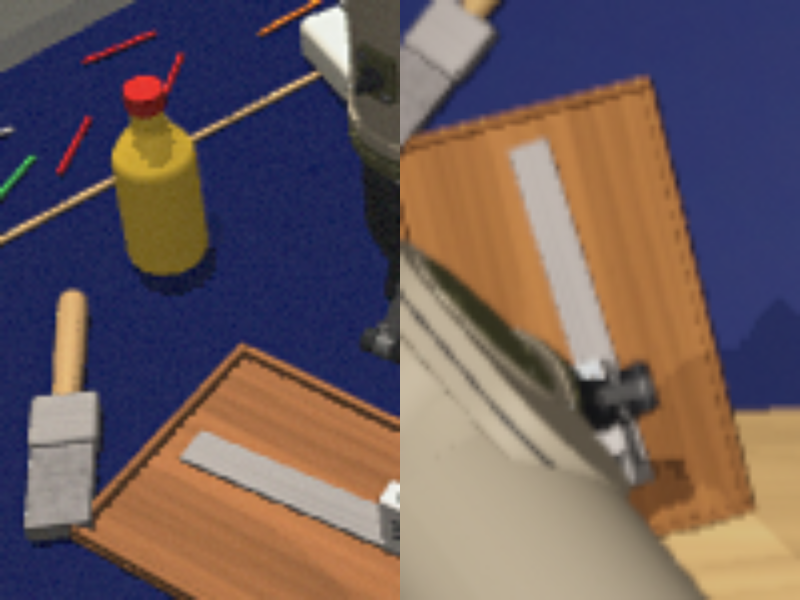

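The grasp failed: the fingers are fully shut and the feeler is still in the tray, tip at right crop (530,145). The fingers may close slowly, so I'll reopen, descend and check each stage.

Call:
play_rows(
  plan=[0,0,0,0.002,0,0.02,1,0,0,0,0.002,0,0.02,1,0,0,0,0.002,0,0.02,1,0,0,0,0.002,0,0.02,1,0,0,0,0.002,0,0.02,1,0,0,0,0.002,0,0.02,1],
)

```text
clock: 5.62
position: [0.4087, 0.2418, 0.12]
ee_rot: [-0.145, 0.989, -0.0, 0.0]
ft_force: [-0.6, 0.2, -0.3]
grip_width: 1.003
grasp_force: 0.0
```

Call:
play_rows(
  plan=[0,0,0,0,0,0.045,1,0,0,0,0,0,0.075,1,0,0,0,0,0,0.09,1,0,0,0,0,0,0.093,1,0,0,0,0,0,0.093,1],
)

```text
clock: 6.25
position: [0.4091, 0.2422, 0.0276]
ee_rot: [-0.145, 0.989, 0.0, 0.001]
ft_force: [0.7, -0.3, 0.4]
grip_width: 0.999
grasp_force: 0.0
```

Run:
```python
from h import *
import cv2
o=status.get_obs();p=o["position"];print(p,o["ee_rot"],o["grip_width"],o["joint_pos"])
s=viewer.camera("side")[:,:,::-1]
cv2.imwrite("pics/s3.png",cv2.resize(s[240:360,140:300],(800,600)))
```

```text
[0.40905784 0.24219662 0.02759008] [-1.45266674e-01  9.89392390e-01  1.54037868e-04  5.17645524e-04] 0.9987558850029671 [ 0.22020817  0.34999131 -0.94676812  2.00272591  0.34769464  0.95698549
  0.96024471]
```

View pics/s3.png

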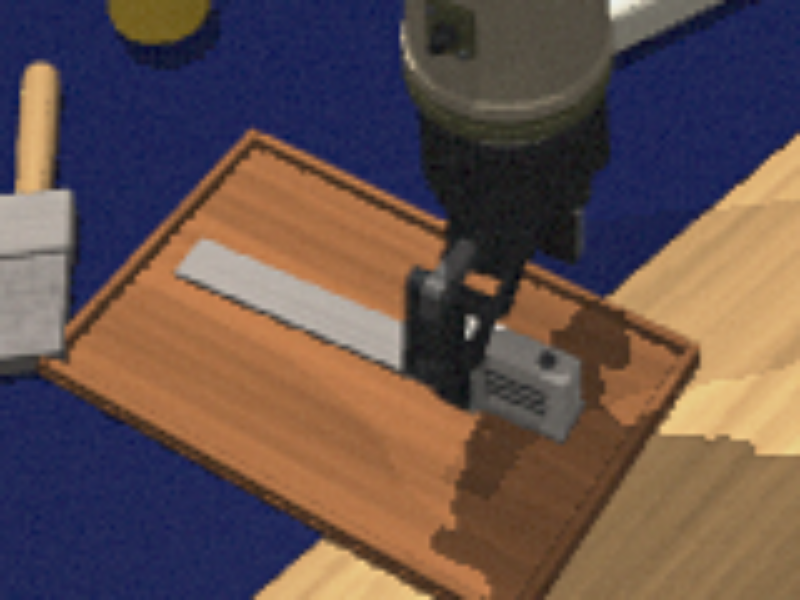

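The fingers straddle the handle, with the near finger at crop (440,340). Closing now.

Call:
play_rows(
  plan=[0,0,0,0,0,0,0,0,0,0,0,0,0,0,0,0,0,0,0,0,0,0,0,0,0,0,0,0,0,0,0,0,0,0,0,0,0,0,0,0,0,0],
  squeeze=60,
)

```text
clock: 7.05
position: [0.4086, 0.2421, 0.0271]
ee_rot: [-0.145, 0.989, 0.0, 0.0]
ft_force: [-2.0, 0.6, 5.3]
grip_width: 0.154
grasp_force: 58.7
```

Call:
play_rows(
  plan=[0,0,0,0,0,0,0,0,0,0,0,0,-0.003,0,0,0,0,0,0,-0.006,0,0,0,0,0,0,-0.01,0,0,0,0,0,0,-0.015,0,0,0,0,0,0,-0.015,0],
  squeeze=80,
)

```text
clock: 7.8
position: [0.4088, 0.2418, 0.0421]
ee_rot: [-0.145, 0.989, -0.0, 0.0]
ft_force: [-0.1, -0.0, 0.2]
grip_width: 0.004
grasp_force: 0.0
```

Run:
```python
from h import *
import cv2
s=viewer.camera("side")[:,:,::-1]
cv2.imwrite("pics/s4.png",cv2.resize(s[240:360,140:300],(800,600)))
```

```text
(no output)
```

View pics/s4.png

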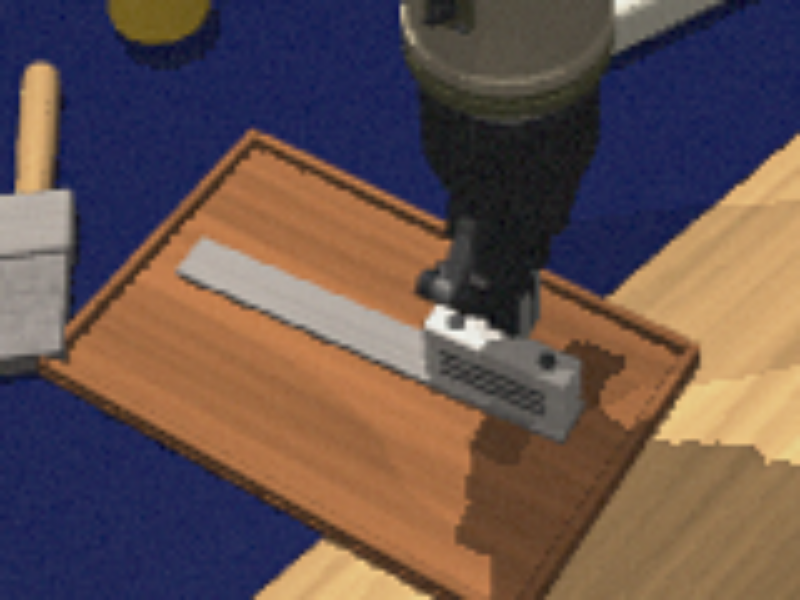

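Run:
```python
from h import *
f=lambda X:np.round((proj("side",X)-[140,240])*5)
m=Ro.from_quat(status.get_obs()["ee_rot"]).as_matrix();print(m)
p=np.array([.409,.242,.0276])
for k in(-.0425,0,.0425):
    print(k,f(p+m[:,1]*k),f(p+m[:,1]*k+m[:,2]*.014),f(p+m[:,0]*k))
print("now",f([.4088,.2418,.0421]),f([.4088,.2418,.0281]))
h=np.array([.409,.243]);c,s=np.cos(.297),np.sin(.297)
for z in(.048,.006):
  for a,b in((38,9),(38,-9),(-38,-9),(-38,9)):
    print(z,a,b,f([*(h+np.array([c*a-s*b,s*a+c*b])/1000),z]))
print(ray("top",0,0,0))
# re-triangulate several side points
R=lambda u,v,z:ray("side",140+u/5,240+v/5,z)
print(R(427,322,.048),R(572,380,.048),R(568,438,.006),R(425,370,.006))
```

```text
[[-9.57854089e-01 -2.87255031e-01  3.01628176e-04]
 [-2.87255076e-01  9.57854116e-01 -1.18326752e-04]
 [-2.54925835e-04 -1.99983987e-04 -9.99999948e-01]]
-0.0425 [553. 301.] [553. 319.] [433. 332.]
0 [511. 367.] [511. 385.] [511. 367.]
0.0425 [466. 437.] [467. 454.] [591. 403.]
now [511. 348.] [512. 366.]
0.048 38 9 [428. 325.]
0.048 38 -9 [447. 297.]
0.048 -38 -9 [591. 359.]
0.048 -38 9 [573. 389.]
0.006 38 9 [431. 379.]
0.006 38 -9 [450. 351.]
0.006 -38 -9 [590. 412.]
0.006 -38 9 [572. 442.]
[1.24188525 0.77516717 0.        ]
[0.44444951 0.26178866 0.048     ] [0.37357548 0.23745096 0.048     ] [0.37279961 0.24052232 0.006     ] [0.44837938 0.26144965 0.006     ]
```

Both views agree on the handle pose, yet the shut fingers are standing on or above the handle top (fingers at crop (500,325)). The real fingertips are therefore higher than the stated extent suggests. A light touch on the handle top will calibrate z.

Call:
play_rows(
  plan=[0,0,0,0,0,0.003,0,0,0,0,0,0,0.006,0,0,0,0,0,0,0.006,0],
  squeeze=60,
)

```text
clock: 8.22
position: [0.4082, 0.2417, 0.0354]
ee_rot: [-0.145, 0.989, -0.0, -0.0]
ft_force: [1.1, 0.4, -0.6]
grip_width: 0.0
grasp_force: 0.0
```

Call:
play_rows(
  plan=[0,0,0,0,0,0.002,0,0,0,0,0,0,0.004,0,0,0,0,0,0,0.004,0],
)

```text
clock: 8.6
position: [0.4084, 0.2418, 0.0316]
ee_rot: [-0.145, 0.989, -0.0, -0.0]
ft_force: [0.2, -0.5, 0.7]
grip_width: 0.002
grasp_force: 0.0
```

Call:
play_rows(
  plan=[0,0,0,0,0,0.002,0,0,0,0,0,0,0.003,0,0,0,0,0,0,0.003,0],
)

```text
clock: 8.98
position: [0.4085, 0.2418, 0.0287]
ee_rot: [-0.145, 0.989, -0.0, -0.0]
ft_force: [-0.1, -0.7, -0.3]
grip_width: 0.005
grasp_force: 0.0
```

Run:
```python
from h import *
import cv2
s=viewer.camera("side")[:,:,::-1];t=viewer.camera("top")[:,:,::-1]
out=np.zeros((600,800,3),np.uint8)
out[:,:400]=cv2.resize(s[250:340,205:265],(400,600),interpolation=cv2.INTER_CUBIC);out[:,400:]=cv2.resize(t[200:290,130:190],(400,600),interpolation=cv2.INTER_CUBIC)
cv2.imwrite("pics/c5.png",out)
```

```text
(no output)
```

View pics/c5.png

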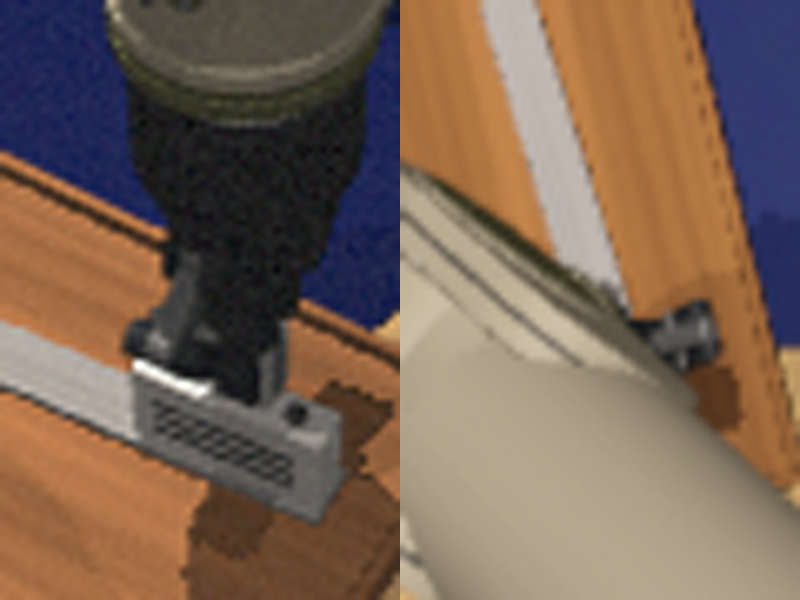

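The shut fingertips stand right over the handle's top centre (left crop (240,400)), just at its top. So the tips are about 33 mm higher than the nominal figure. I'll reopen, go about 33 mm deeper and watch the force.

Call:
play_rows(
  plan=[0,0,0,0,0,-0.025,1,0,0,0,0,0,-0.025,1,0,0,0,0,0,-0.025,1,0,0,0,0,0,-0.025,1,0,0,0,0,0,-0.025,1,0,0,0,0,0,0,1,0,0,0,0,0,0.01,1,0,0,0,0,0,0.015,1,0,0,0,0,0,0.015,1],
)

```text
clock: 10.2
position: [0.4085, 0.2419, 0.0138]
ee_rot: [-0.145, 0.989, 0.0, -0.0]
ft_force: [0.1, -0.9, 0.0]
grip_width: 1.0
grasp_force: 0.0
```

Call:
play_rows(
  plan=[0,0,0,0,0,0.005,1,0,0,0,0,0,0.01,1,0,0,0,0,0,0.015,1,0,0,0,0,0,0.015,1],
)

```text
clock: 10.7
position: [0.4083, 0.2417, -0.0016]
ee_rot: [-0.145, 0.989, -0.0, -0.0]
ft_force: [0.6, -1.0, -0.3]
grip_width: 1.001
grasp_force: 0.0
```

Call:
play_rows(
  plan=[0,0,0,0,0,0,0,0,0,0,0,0,0,0,0,0,0,0,0,0,0,0,0,0,0,0,0,0,0,0,0,0,0,0,0,0,0,0,0,0,0,0],
)

```text
clock: 11.45
position: [0.4088, 0.2421, -0.0009]
ee_rot: [-0.145, 0.989, 0.0, 0.0]
ft_force: [-1.3, 0.2, 5.8]
grip_width: 0.201
grasp_force: 59.3
```

Call:
play_rows(
  plan=[0,0,0,0,0,-0.005,0,0,0,0,0,0,-0.02,0,0,0,0,0,0,-0.05,0,0,0,0,0,0,-0.08,0,0,0,0,0,0,-0.1,0,0,0,0,0,0,-0.1,0],
)

```text
clock: 12.2
position: [0.4094, 0.242, 0.1001]
ee_rot: [-0.145, 0.989, -0.0, 0.001]
ft_force: [-0.1, -0.2, -1.9]
grip_width: 0.204
grasp_force: 58.7
```

Run:
```python
from h import *
o=status.get_obs();p=o["position"];print(p,o["grip_width"],o["grasp_force"],o["joint_pos"])
e=press(-.248,0);print(e)
a0,r0=np.arctan2(p[1],p[0]),np.hypot(p[0],p[1]);a1,r1=np.arctan2(e[1],e[0]),np.hypot(*e)
w=[]
y0=196.7;y1=180-11.7
for i in range(1,11):
    f=i/10;a=a0+f*(a1-a0);r=r0+min(1,f*1.5)*(r1-r0)
    w.append((r*np.cos(a),r*np.sin(a),.099,y0+f*(y1-y0),0))
w+=[(*e,.099,y1,0)]*2
rows(w)
```

```text
[0.4094467  0.24196017 0.10007754] 0.20449587657302978 58.667444586753845 [ 0.30688104  0.22924358 -1.01526042  1.93965844  0.22165635  1.08746255
  1.06146663]
[ 0.41115274 -0.02370875]
[0.0, 0.2, 2.8, 0.003, -0.029, 0.001, 0.0, 0.0, 0.2, 5.7, 0.009, -0.058, 0.001, 0.0, 0.0, 0.2, 8.5, 0.016, -0.085, 0.001, 0.0, 0.0, 0.2, 11.3, 0.024, -0.112, 0.001, 0.0, 0.0, 0.2, 14.2, 0.034, -0.137, 0.001, 0.0, 0.0, 0.2, 17.0, 0.046, -0.161, 0.001, 0.0, 0.0, 0.2, 19.9, 0.056, -0.184, 0.001, 0.0, 0.0, 0.2, 22.7, 0.061, -0.208, 0.001, 0.0, 0.0, 0.2, 25.5, 0.067, -0.232, 0.001, 0.0, 0.0, 0.2, 28.4, 0.075, -0.255, 0.001, 0.0, 0.0, 0.2, 28.4, 0.075, -0.255, 0.001, 0.0, 0.0, 0.2, 28.4, 0.075, -0.255, 0.001, 0.0]
```

Ft shows -1.9 N, so the feeler is held. Carrying it to the infeed side.

Call:
play_rows(
  plan=[0,0,2.8,0.003,-0.029,0,0,0,0,5.7,0.009,-0.058,0,0,0,0,8.5,0.016,-0.085,0,0,0,0,11.3,0.024,-0.112,0,0,0,0,14.2,0.034,-0.137,0,0,0,0,17,0.046,-0.161,0,0,0,0,19.9,0.056,-0.184,0,0,0,0,22.7,0.061,-0.208,0,0,0,0,25.5,0.067,-0.232,0,0,0,0,28.4,0.075,-0.255,0,0,0,0,28.4,0.075,-0.255,0,0,0,0,28.4,0.075,-0.255,0,0],
)

```text
clock: 13.7
position: [0.4101, -0.0239, 0.0988]
ee_rot: [0.102, 0.995, 0.0, 0.0]
ft_force: [0.1, 0.5, -1.1]
grip_width: 0.201
grasp_force: 58.7
```

Run:
```python
from h import *
import cv2
o=status.get_obs();p=o["position"];print(p,o["ee_rot"],o["grip_width"],inpress(p))
s=viewer.camera("side")[:,:,::-1];t=viewer.camera("top")[:,:,::-1]
out=np.zeros((600,800,3),np.uint8)
out[:,:400]=cv2.resize(s[130:280,190:290+50],(400,400)).copy().__getitem__(slice(0,0)) if 0 else cv2.resize(s[130:280,220:320],(400,600))
out[:,400:]=cv2.resize(t[120:270,210:310],(400,600))
cv2.imwrite("pics/c6.png",out)
```

```text
[ 0.41008734 -0.02389968  0.09878968] [1.01910902e-01 9.94793521e-01 1.37872522e-04 2.11672456e-06] 0.20050325691649099 [-0.24900455 -0.00040301]
```

View pics/c6.png

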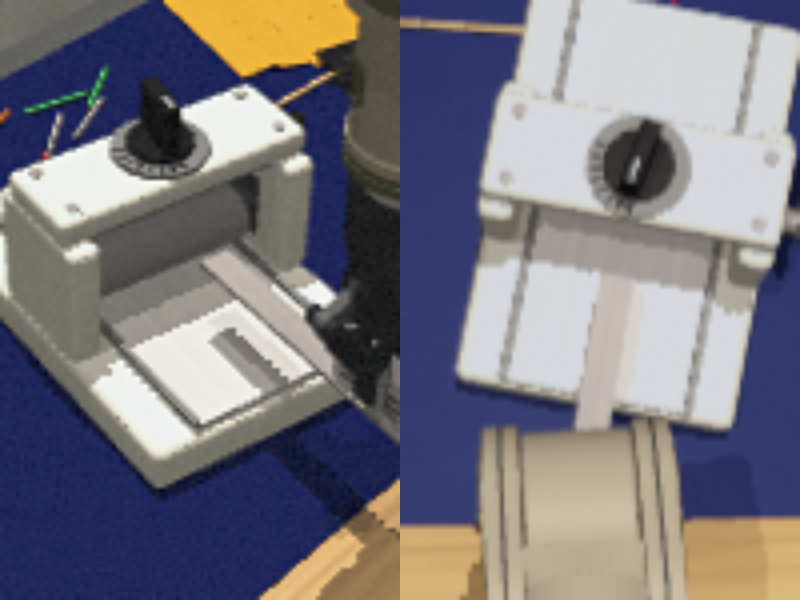

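Call:
play_rows(
  plan=[0,0,0,0,0,0.03,0,0,0,0,0,0,0.048,0,0,0,0,0,0,0.055,0,0,0,0,0,0,0.055,0],
)

```text
clock: 14.3
position: [0.41, -0.0236, 0.0439]
ee_rot: [0.101, 0.995, 0.0, -0.0]
ft_force: [0.1, -0.1, 0.4]
grip_width: 0.203
grasp_force: 58.7
```

Run:
```python
from h import *
print(inpress(ray("top",264.25,188.75,.109)))
```

```text
[-0.06790452  0.0001399 ]
```

Call:
play_rows(
  plan=[0,0,0,0,0,0.002,0,0,0,0,0,0,0.003,0,0,0,0,0,0,0.003,0],
)

```text
clock: 14.68
position: [0.4102, -0.0241, 0.041]
ee_rot: [0.102, 0.995, -0.0, 0.0]
ft_force: [0.5, 0.1, -1.3]
grip_width: 0.199
grasp_force: 58.7
```

Call:
play_rows(
  plan=[0,0,0,0,0,0.001,0,0,0,0,0,0,0.0015,0,0,0,0,0,0,0.0015,0],
)

```text
clock: 15.05
position: [0.41, -0.024, 0.0393]
ee_rot: [0.102, 0.995, -0.0, -0.0]
ft_force: [-0.2, 0.1, -2.0]
grip_width: 0.201
grasp_force: 58.7
```

Call:
play_rows(
  plan=[0,0,0,0,0,0.001,0,0,0,0,0,0,0.001,0],
)

```text
clock: 15.3
position: [0.4101, -0.024, 0.0384]
ee_rot: [0.102, 0.995, -0.0, 0.0]
ft_force: [-2.8, 0.7, 3.1]
grip_width: 0.199
grasp_force: 59.3
```

Call:
play_rows(
  plan=[0,0,0,-0.012,0,0,0,0,0,0,-0.024,0,0,0,0,0,0,-0.036,0,0,0,0,0,0,-0.048,0,0,0,0,0,0,-0.06,0,0,0,0,0,0,-0.072,0,0,0,0,0,0,-0.084,0,0,0,0,0,0,-0.096,0,0,0,0,0,0,-0.105,0,0,0,0,0,0,-0.105,0,0,0],
)

```text
clock: 16.55
position: [0.5139, -0.045, 0.039]
ee_rot: [0.102, 0.995, 0.0, 0.0]
ft_force: [-4.0, 0.5, 12.2]
grip_width: 0.199
grasp_force: 60.8
```

Call:
play_rows(
  plan=[0,0,0,0,0,0,1,0,0,0,0,0,0,1,0,0,0,0,0,0,1,0,0,0,0,0,0,1,0,0,0,0,0,0,1,0,0,0,0,0,0,1,0,0,0,0,0,-0.03,1,0,0,0,0,0,-0.08,1,0,0,0,0,0,-0.14,1,0,0,0,0,0,-0.19,1,0,0,0,0,0,-0.19,1],
)

```text
clock: 17.92
position: [0.5148, -0.0451, 0.2322]
ee_rot: [0.102, 0.995, -0.0, 0.003]
ft_force: [0.0, 0.2, -1.3]
grip_width: 1.001
grasp_force: 0.0
```

Run:
```python
from h import *
import cv2
o=status.get_obs();p=o["position"];print(p,o["joint_pos"])
t=viewer.camera("top");cv2.imwrite("pics/t7.png",t[:,:,::-1])
w=[(.54,-.05,.228,168,1),(.585,-.06,.228,167,1),(.63,-.068,.228,166.5,1),(.653,-.074,.228,166.5,1),(.653,-.074,.228,166.5,1),(.653,-.074,.19,166.5,1),(.653,-.074,.16,166.5,1),(.653,-.074,.16,166.5,1)]
rows(w)
```

```text
[ 0.51481943 -0.04514824  0.23218036] [ 0.70549025  0.14057672 -0.76552824  1.68464774  0.10176114  1.34985378
  1.28984866]
[0.0, 0.2, 0.3, -0.027, 0.001, 0.002, 1.0, 0.0, 0.2, 1.3, -0.073, 0.0, 0.002, 1.0, 0.0, 0.2, 1.8, -0.119, 0.001, 0.002, 1.0, 0.0, 0.2, 1.8, -0.142, 0.0, 0.002, 1.0, 0.0, 0.2, 1.8, -0.142, 0.0, 0.002, 1.0, 0.0, 0.2, 1.8, -0.142, 0.0, 0.04, 1.0, 0.0, 0.2, 1.8, -0.142, 0.0, 0.07, 1.0, 0.0, 0.2, 1.8, -0.142, 0.0, 0.07, 1.0]
```

Call:
play_rows(
  plan=[0,0,0.3,-0.027,0,0,1,0,0,1.3,-0.073,0,0,1,0,0,1.8,-0.119,0,0,1,0,0,1.8,-0.142,0,0,1,0,0,1.8,-0.142,0,0.02,1,0,0,1.8,-0.142,0,0.045,1,0,0,1.8,-0.142,0,0.07,1,0,0,1.8,-0.142,0,0.07,1],
)

```text
clock: 18.98
position: [0.6492, -0.074, 0.1549]
ee_rot: [0.117, 0.993, -0.0, -0.003]
ft_force: [-0.8, -0.3, 0.5]
grip_width: 1.001
grasp_force: 0.0
```

Call:
play_rows(
  plan=[0,0,0,0,0,0,0,0,0,0,0,0,0,0,0,0,0,0,0,0,0,0,0,0,0,0,0,0,0,0,0,0,0,0,0,0,0,0,0,0,0,0],
  squeeze=40,
)

```text
clock: 19.73
position: [0.6527, -0.0721, 0.1594]
ee_rot: [0.117, 0.993, 0.001, 0.001]
ft_force: [0.9, 4.4, 4.9]
grip_width: 0.159
grasp_force: 39.9
```

Call:
play_rows(
  plan=[0,0,0,0,0,0,0,0,0,6,0,0,0,0,0,0,12,0,0,0,0,0,0,18,0,0,0,0,0,0,24,0,0,0,0,0,0,30,0,0,0,0,0,0,36,0,0,0,0,0,0,36,0,0,0,0],
  squeeze=80,
)

```text
clock: 20.72
position: [0.6542, -0.0695, 0.1595]
ee_rot: [0.418, 0.909, 0.003, 0.002]
ft_force: [9.6, 11.6, -0.6]
grip_width: 0.15
grasp_force: 78.4
```

Run:
```python
from h import *
o=status.get_obs();m=Ro.from_quat(o["ee_rot"]).as_matrix();print(np.degrees(np.arctan2(m[1,0],m[0,0])),o["torque"],o["ft_force"],o["joint_pos"])
```

```text
130.63736575978177 [ 2.28912034 -1.97895377 -0.18576339] [ 9.55783524 11.57068237 -0.60519653] [ 0.4651949   0.4961117  -0.59307913  1.41303782  0.27454996  1.31018952
  0.56854408]
```

Call:
play_rows(
  plan=[0,0,6.5,0,0,0,0,0,0,13,0,0,0,0,0,0,19.5,0,0,0,0,0,0,19.5,0,0,0,0,0,0,19.5,0,0,0,1,0,0,19.5,0,0,0,1,0,0,19.5,0,0,0,1,0,0,19.5,0,0,0,1,0,0,19.5,0,0,0,1,0,0,19.5,0,0,-0.03,1,0,0,19.5,0,0,-0.065,1,0,0,19.5,0,0,-0.065,1],
)

```text
clock: 22.22
position: [0.6533, -0.0739, 0.2266]
ee_rot: [0.566, 0.824, 0.001, 0.002]
ft_force: [0.2, 1.1, -0.2]
grip_width: 1.001
grasp_force: 0.0
```

```bash
cat >> h.py <<'E'
def yaw():
    m=Ro.from_quat(status.get_obs()["ee_rot"]).as_matrix();return np.degrees(np.arctan2(m[1,0],m[0,0]))%360
def tofeeler(n=6,fx=.514,fy=-.045):
    p=np.array(status.get_obs()["position"]);y0=yaw();e=np.array([fx,fy,p[2]]);w=[]
    for i in range(1,n+1):
        f=i/n;w.append((*(p+f*(e-p)),y0+f*(168.3-y0),1))
    w+=[(fx,fy,.17,168.3,1),(fx,fy,.11,168.3,1),(fx,fy,.06,168.3,1),(fx,fy,.042,168.3,1)]
    rows(w)
E
python3 - <<'E'
from h import *
print(yaw(),status.get_obs()["position"]);tofeeler()
import cv2
t=viewer.camera("top");cv2.imwrite("pics/t8.png",t[:,:,::-1])
E
```

```text
111.0011740163021 [ 0.65326936 -0.07394843  0.22655156]
[0.2, 0.2, -9.5, 0.013, -0.02, 0.0, 1.0, 0.2, 0.2, -19.1, 0.026, -0.04, 0.0, 1.0, 0.2, 0.2, -28.6, 0.038, -0.06, 0.0, 1.0, 0.2, 0.2, -38.2, 0.051, -0.08, 0.0, 1.0, 0.2, 0.2, -47.7, 0.064, -0.1, -0.001, 1.0, 0.2, 0.3, -57.3, 0.077, -0.12, -0.001, 1.0, 0.2, 0.3, -57.3, 0.077, -0.12, 0.056, 1.0, 0.2, 0.3, -57.3, 0.077, -0.12, 0.116, 1.0, 0.2, 0.3, -57.3, 0.077, -0.12, 0.166, 1.0, 0.2, 0.3, -57.3, 0.077, -0.12, 0.184, 1.0]
```

Call:
play_rows(
  plan=[0,0,-9.5,0.013,-0.02,0,1,0,0,-19.1,0.026,-0.04,0,1,0,0,-28.6,0.038,-0.06,0,1,0,0,-38.2,0.051,-0.08,0,1,0,0,-47.7,0.064,-0.1,0,1,0,0,-57.3,0.077,-0.12,0,1,0,0,-57.3,0.077,-0.12,0.056,1,0,0,-57.3,0.077,-0.12,0.116,1,0,0,-57.3,0.077,-0.12,0.166,1,0,0,-57.3,0.077,-0.12,0.183,1,0,0,-57.3,0.077,-0.12,0.183,0,0,0,-57.3,0.077,-0.12,0.183,0,0,0,-57.3,0.077,-0.12,0.183,0,0,0,-57.3,0.077,-0.12,0.183,0,0,0,-57.3,0.077,-0.12,0.183,0,0,0,-57.3,0.077,-0.12,0.183,0],
  squeeze=40,
)

```text
clock: 24.28
position: [0.5131, -0.0454, 0.0416]
ee_rot: [0.102, 0.995, -0.0, 0.001]
ft_force: [-1.1, 0.3, 7.1]
grip_width: 0.202
grasp_force: 39.7
```

Call:
play_rows(
  plan=[0,0,0,0.002,0,0,0,0,0,0,0.004,0,0,0,0,0,0,0.006,0,0,0],
)

```text
clock: 24.65
position: [0.5086, -0.0444, 0.0416]
ee_rot: [0.102, 0.995, -0.0, 0.002]
ft_force: [7.8, -1.5, 0.8]
grip_width: 0.205
grasp_force: 39.2
```

Call:
play_rows(
  plan=[0,0,0,-0.002,0,0,0,0,0,0,-0.004,0,0,0,0,0,0,-0.006,0,0,0],
)

```text
clock: 25.02
position: [0.5087, -0.0444, 0.0414]
ee_rot: [0.102, 0.995, -0.001, -0.004]
ft_force: [-27.8, 4.0, 33.5]
grip_width: 0.203
grasp_force: 44.0
```

Call:
play_rows(
  plan=[0,0,0,0.004,0,0,0,0,0,0,0.006,0,0,0,0,0,0,0.007,0,0,0,0,0,0,0.008,0,0,0,0,0,0,0.009,0,0,0],
)

```text
clock: 25.65
position: [0.5057, -0.0438, 0.0415]
ee_rot: [0.102, 0.995, -0.0, 0.002]
ft_force: [7.1, -1.1, 1.1]
grip_width: 0.206
grasp_force: 39.5
```

Call:
play_rows(
  plan=[0,0,0,0.001,0,0,0,0,0,0,0.002,0,0,0,0,0,0,0.003,0,0,0],
)

```text
clock: 26.02
position: [0.5027, -0.0432, 0.0415]
ee_rot: [0.102, 0.995, 0.0, 0.002]
ft_force: [7.0, -1.5, 0.9]
grip_width: 0.204
grasp_force: 39.5
```

Call:
play_rows(
  plan=[0,0,0,0,0,0,1,0,0,0,0,0,0,1,0,0,0,0,0,0,1,0,0,0,0,0,0,1,0,0,0,0,0,0,1,0,0,0,0,0,-0.04,1,0,0,0,0,0,-0.09,1,0,0,0,0,0,-0.14,1,0,0,0,0,0,-0.185,1,0,0,0,0,0,-0.185,1],
)

```text
clock: 27.28
position: [0.5023, -0.0427, 0.2287]
ee_rot: [0.102, 0.995, -0.0, 0.003]
ft_force: [-0.4, 0.5, -1.1]
grip_width: 1.004
grasp_force: 0.0
```

Run:
```python
from h import *
import cv2
o=status.get_obs();p=np.array(o["position"]);y0=yaw();print(p,y0)
e=np.array([.654,-.073,.228]);w=[]
for i in range(1,8):
    f=i/7;w.append((*(p+f*(e-p)),y0+f*(112-y0),1))
w+=[(*e[:2],z,112,1) for z in(.228,.2,.18,.16,.16)]
rows(w)
t=viewer.camera("top")[:,:,::-1];s=viewer.camera("side")[:,:,::-1]
out=np.zeros((600,800,3),np.uint8)
out[:,:400]=cv2.resize(s[130:280,220:320],(400,600));out[:,400:]=cv2.resize(t[120:270,210:310],(400,600))
cv2.imwrite("pics/c9.png",out)
```

```text
[ 0.50225693 -0.04266002  0.22867967] 168.30667113735547
[0.0, 0.3, 8.0, -0.022, 0.0, 0.0, 1.0, 0.0, 0.3, 16.1, -0.044, 0.0, 0.0, 1.0, 0.1, 0.3, 24.1, -0.066, 0.0, 0.001, 1.0, 0.1, 0.3, 32.2, -0.088, 0.001, 0.001, 1.0, 0.1, 0.3, 40.2, -0.111, 0.001, 0.001, 1.0, 0.1, 0.3, 48.3, -0.133, 0.001, 0.001, 1.0, 0.1, 0.3, 56.3, -0.155, 0.001, 0.002, 1.0, 0.1, 0.3, 56.3, -0.155, 0.001, 0.002, 1.0, 0.1, 0.3, 56.3, -0.155, 0.001, 0.03, 1.0, 0.1, 0.3, 56.3, -0.154, 0.001, 0.05, 1.0, 0.1, 0.3, 56.3, -0.154, 0.001, 0.07, 1.0, 0.1, 0.3, 56.3, -0.154, 0.001, 0.07, 1.0]
```

View pics/c9.png

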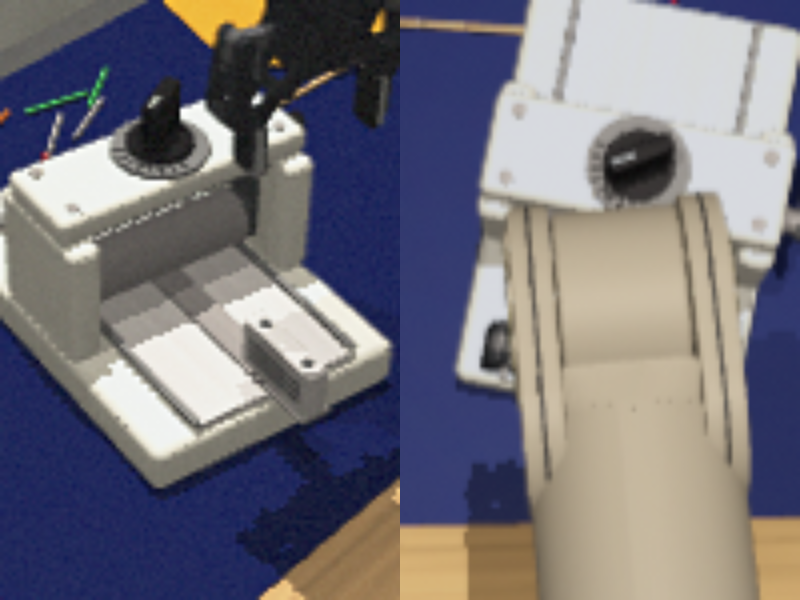

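The feeler lies flat on the bed under the roller (handle at left crop (285,350)). The dial bar is turned about 1 rad. The measured drag is 7.1 N, so I'll ease the dial back slightly towards 6 N.

Call:
play_rows(
  plan=[0,0,8,-0.022,0,0,1,0,0,16.1,-0.044,0,0,1,0,0,24.1,-0.066,0,0,1,0,0,32.2,-0.088,0,0,1,0,0,40.2,-0.111,0,0,1,0,0,48.3,-0.133,0,0,1,0,0,56.3,-0.155,0.001,0,1,0,0,56.3,-0.155,0.001,0,1,0,0,56.3,-0.155,0.001,0.03,1,0,0,56.3,-0.155,0.001,0.05,1,0,0,56.3,-0.155,0.001,0.069,1,0,0,56.3,-0.155,0.001,0.069,1,0,0,56.3,-0.155,0.001,0.069,0,0,0,56.3,-0.155,0.001,0.069,0,0,0,56.3,-0.155,0.001,0.069,0,0,0,56.3,-0.155,0.001,0.069,0,0,0,56.3,-0.155,0.001,0.069,0,0,0,56.3,-0.155,0.001,0.069,0],
  squeeze=80,
)

```text
clock: 29.62
position: [0.6564, -0.0715, 0.1575]
ee_rot: [0.559, 0.829, 0.003, 0.003]
ft_force: [20.6, 4.3, -6.5]
grip_width: 0.15
grasp_force: 77.9
```

```bash
python3 -c "
from h import *
o=status.get_obs();print(yaw(),o['position'],o['ft_force'],o['torque'],o['grip_width'])"
```

```text
112.0859867840387 [ 0.6563926  -0.07152015  0.15749422] [20.5824366   4.34425576 -6.52305147] [ 0.66318471 -3.81160787  0.01167038] 0.14996499872226476
```

Call:
play_rows(
  plan=[0,0,-1.5,0,0,0,0,0,0,-3,0,0,0,0,0,0,-3,0,0,0,0,0,0,-3,0,0,0,1,0,0,-3,0,0,0,1,0,0,-3,0,0,0,1,0,0,-3,0,0,0,1,0,0,-3,0,0,0,1,0,0,-3,0,0,-0.03,1,0,0,-3,0,0,-0.07,1,0,0,-3,0,0,-0.07,1],
)

```text
clock: 31.0
position: [0.654, -0.0729, 0.23]
ee_rot: [0.537, 0.843, 0.001, 0.003]
ft_force: [-1.0, 0.9, -0.2]
grip_width: 1.002
grasp_force: 0.0
```

```bash
python3 -c "
from h import *
print(yaw(),status.get_obs()['position']);tofeeler(6,.502,-.0427)"
```

```text
115.0057237109514 [ 0.65404527 -0.07292698  0.23002042]
[0.3, 0.2, -8.9, 0.015, -0.021, 0.0, 1.0, 0.3, 0.2, -17.8, 0.031, -0.042, 0.0, 1.0, 0.2, 0.2, -26.6, 0.046, -0.063, 0.0, 1.0, 0.2, 0.2, -35.5, 0.061, -0.083, -0.001, 1.0, 0.2, 0.3, -44.4, 0.076, -0.104, -0.001, 1.0, 0.2, 0.3, -53.3, 0.092, -0.125, -0.001, 1.0, 0.2, 0.3, -53.3, 0.092, -0.125, 0.059, 1.0, 0.2, 0.3, -53.3, 0.092, -0.126, 0.119, 1.0, 0.2, 0.3, -53.3, 0.092, -0.126, 0.169, 1.0, 0.2, 0.3, -53.3, 0.092, -0.126, 0.187, 1.0]
```

Call:
play_rows(
  plan=[0,0,-8.9,0.015,-0.021,0,1,0,0,-17.8,0.031,-0.042,0,1,0,0,-26.6,0.046,-0.063,0,1,0,0,-35.5,0.061,-0.083,0,1,0,0,-44.4,0.076,-0.104,0,1,0,0,-53.3,0.092,-0.125,0,1,0,0,-53.3,0.092,-0.125,0.059,1,0,0,-53.3,0.092,-0.126,0.119,1,0,0,-53.3,0.092,-0.126,0.169,1,0,0,-53.3,0.092,-0.126,0.187,1,0,0,-53.3,0.092,-0.126,0.187,0,0,0,-53.3,0.092,-0.126,0.187,0,0,0,-53.3,0.092,-0.126,0.187,0,0,0,-53.3,0.092,-0.126,0.187,0,0,0,-53.3,0.092,-0.126,0.187,0,0,0,-53.3,0.092,-0.126,0.187,0],
  squeeze=40,
)

```text
clock: 33.0
position: [0.5002, -0.0433, 0.0405]
ee_rot: [0.102, 0.995, -0.0, 0.001]
ft_force: [-1.0, -0.3, 6.9]
grip_width: 0.204
grasp_force: 39.2
```

Call:
play_rows(
  plan=[0,0,0,0.001,0,0,0,0,0,0,0.002,0,0,0,0,0,0,0.003,0,0,0,0,0,0,0.004,0,0,0],
)

```text
clock: 33.5
position: [0.4975, -0.0426, 0.0405]
ee_rot: [0.102, 0.995, -0.0, 0.002]
ft_force: [6.6, -0.5, 2.3]
grip_width: 0.207
grasp_force: 39.0
```

Call:
play_rows(
  plan=[0,0,0,0.001,0,0,0,0,0,0,0.002,0,0,0],
)

```text
clock: 33.75
position: [0.4956, -0.0422, 0.0405]
ee_rot: [0.102, 0.995, -0.0, 0.002]
ft_force: [6.8, -1.0, 1.5]
grip_width: 0.201
grasp_force: 39.0
```

Drag is now about 6.7 N, including a little downward hand load, which is within range. The tip is about 19 mm past the axis. Letting go and backing away.

Call:
play_rows(
  plan=[0,0,0,0,0,0,1,0,0,0,0,0,0,1,0,0,0,0,0,0,1,0,0,0,0,0,0,1,0,0,0,0,0,0,1,0,0,0,0,0,0,1,0,0,0,0,0,-0.03,1,0,0,0,0,0,-0.08,1,0,0,0,0,0,-0.13,1,0,0,0,0,0,-0.17,1,0,0,0,0,0,-0.17,1,0,0,0,0,0,-0.17,1],
)

```text
clock: 35.25
position: [0.4932, -0.0419, 0.2086]
ee_rot: [0.102, 0.995, -0.0, -0.0]
ft_force: [-0.4, 0.5, 0.6]
grip_width: 1.001
grasp_force: 0.0
```

```bash
python3 -c "
from h import *
import cv2
s=viewer.camera('side');a=cv2.imread('pics/c9.png')[:,:400].astype(int)
b=cv2.resize(s[130:280,220:320,::-1],(400,600)).astype(int)
d=abs(a-b).max(2)[300:430,220:330];print('handle-region change',d.mean(),inpress(status.get_obs()['position'])[0]+.181)
print(manip.hand_in())"
```

```text
handle-region change 10.776643356643357 0.01670729308865493
the job is handed in; nothing more can be done
None
```

I've handed the job in: the feeler lies nipped under the roller and let go, its tip about 17 mm past the axis by the arm's position, with a last measured pull of about 6.7 N; the judge's result wasn't shown.

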